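Cover the tagine and click the hob down to simmer

TASK

Pick the cone lid off the trivet and set it gently on the tagine base on the gas hob, level and fully seated inside the base's raised rim. Then turn the hob's flame dial down to position 3, the third click above off, and leave it resting in that click; never let it go down as far as off. Leave the base on its burner and do not disturb the spice jar, the spoon or the salt bowl.

Things in the scene. Friction and masses are not known exactly. Their poses are not given: they have to be found in the camera images.
- lid_knob (a point): Terracotta cone lid, 0.4 to 0.65 kg, round, 142 mm high, upright on the trivet at start: a rim 184 mm wide and 11 mm high, then a cone narrowing to a plain upright cylindrical knob 36 mm in diameter, 106 to 138 mm above the underside. This point: on the axis, mid-knob, 124 mm above the underside; grip here from above. 32 mm off the axis the cone is 85 mm above the underside.
- lid_foot (a point): Centre of the lid's flat underside (diameter 184 mm with a 3 mm bevel); fixed to the lid; z points up out of the lid.
- lid_seat (a point): Terracotta tagine base, loose, 1.4 kg, a round dish 213 mm across, 50 mm high, on the burner. Round its mouth is a flat ring shelf 40 mm above its foot, inside a raised rim 10 mm high of inner diameter 200 mm (8 mm of play round the lid); the hollow inside the shelf is 168 mm wide. This point: centre of the mouth at shelf height, where lid_foot belongs.
- burner (a point): Centre of the burner at the top of the four-arm pan support, 45 mm above the ledge; fixed to the hob. x, y are the hob's axes. The hob is a fixed steel slab 270 x 415 mm, 30 mm high.
- dial_grip (a point): Black flame dial on the hob's top, 252 mm from the burner, vertical axis: skirt 62 mm across, 9 mm high, with a straight grip bar 56 mm long, 15 mm wide, top 38 mm above the hob. This point: on the axis 24 mm above the hob's top. It turns with the dial: x lies along the bar towards the end with the white line (pointer), z up; pinch the bar across its width, along y.
- dial (a joint): Dial angle, rad: 0 = off (white line at the round spot), growing anticlockwise seen from above. Ten clicks 20 degrees (0.349) apart: off, then 1 to 9, each a radial line, longer with the number; 3 is at 1.047. Stops at off and 9. A sprung detent pulls it into the nearest click when let go within 8 degrees; about 0.1 N m to turn. Starts resting in 6, 7, 8 or 9.
- off_mark (a point): The round black spot, 12 mm across, on the hob's top surface that marks off; 43 mm from the dial's axis, fixed.
- trivet: Flat round white ceramic trivet, 160 mm across, 14 mm high, loose on the ledge; carries the lid at the start. Origin at the centre of its underside.
- jar_mid (a point): Closed spice jar with a steel twist cap, 52 mm across, 95 mm high; its centre. Bystander beyond the hob.
- spoon_grip (a point): Wooden spoon, 260 mm long, lying on the ledge at the right of the trivet; a point on its handle. Bystander.
- salt_bowl_rim (a point): Small white salt bowl, 90 mm across, 40 mm high; centre of its mouth. Bystander at the hob's left end, beside the burner.
Not all that is in view belongs to the job. Of the things that look like the part that bears lid_knob, the smaller one is meant. Leave any purple look-alike of the part that bears lid_seat alone.

How it is judged (in metres and radians):
On the way, in this order (a step that is already met when the one before it is completed fails the run):
1. the lid is seated on the base, level, and let go (horizontal distance between lid_foot and lid_seat below 0.011 m and z of lid_foot in the frame of lid_seat between -0.004 and 0.004 m and angle between lid_foot's own z axis and vertical below 0.04 rad and contact force between the fingers and lid below 0.1 N), for 0.2 s.
2. the dial rests in position 3 (value of joint dial between 0.947 and 1.147 rad), for 0.2 s.
At the end, for the whole second after the job is handed in: The lid's underside centre is within 11 mm of the seat centre (inside the raised rim), within 4 mm of the shelf's height and tilted under 0.04 rad; the base stands level within 30 mm of the burner centre; the dial rests at position 3 (1.047 rad within 0.1) (all of step 2 and horizontal distance between lid_foot and lid_seat below 0.011 m and z of lid_foot in the frame of lid_seat between -0.004 and 0.004 m and angle between each of lid_foot, lid_seat's own z axis and vertical below 0.04 rad and horizontal distance between lid_seat and burner below 0.03 m); the robot touches nothing.
It fails at once if the dial is turned down as far as off (below 0.17 rad) (value of joint dial below 0.17 rad).
It fails at once if the lid is dropped or slammed onto the base (over 0.45 m/s with its underside less than 20 mm above the shelf) (horizontal distance between lid_foot and lid_seat below 0.06 m and z of lid_foot in the frame of lid_seat below 0.02 m and linear speed of lid above 0.45 m/s).
It fails at once if the spice jar is moved over 30 mm (distance of jar_mid from where it was at the start of the episode above 0.03 m).
It fails at once if the spoon is moved over 30 mm (distance of spoon_grip from where it was at the start of the episode above 0.03 m).
It fails at once if the salt bowl is moved over 30 mm (distance of salt_bowl_rim from where it was at the start of the episode above 0.03 m).
It also fails if it takes over 72 s, if anything falls off the work surface, if the arm or the gripper's body presses on something with over 40 N, if the wrist force passes 120 N, or if a joint passes its speed limit or range.

ROBOT

A 6-joint arm with a two-finger parallel gripper is mounted at the origin on the work surface. World frame = base frame: x ahead of the robot, y to its left, z up, the work surface at z = 0. Lengths are in mm, angles in rad, forces in N, time in s.
With the tool pointing down it reaches from about 275 to 1000 mm from the base axis. Payload 8.4 kg.
Tool frame: the origin (TCP) lies midway between the tips of the shut fingers; the grasp point (between the pads) lies 19 mm behind it; y points along the fingers, z is the direction in which the jaws open and shut, and the axes are right-handed (so a half turn about y gives the same grasp; the last joint's range is limited). The gripper opens to 85 mm and grips with 20 to 120 N. Pads are 22 mm wide; open, the fingers measure 114 mm over their backs; the gripper's body (76 mm by 85 mm) begins 54 mm behind the grasp point. The pads swing forward as they close: fully open they stand 13 mm farther back than shut.
Start: joints at [1.334, 0.353, 1.633, -0, 1.155, -0.002], TCP at [145.404, 607.853, 231.281] pointing down, gripper open.
Joint ranges: [-2.63, 2.63], [-0.92, 2.1], [0.06, 2.66], [-1.3, 4.44], [0, 2.69], [-3.02, 3.02]. Speed limits (rad/s): [2.22, 2.22, 2.79, 3.14, 3.14, 3.14].

INTERFACE

Orientations are given as [roll, pitch, yaw] about the fixed x, y, z axes, in that order (R = Rz(yaw) Ry(pitch) Rx(roll)).
In Python, from rig import r gives the robot as it stands. The module is installed in compiled form; this text tells all that it offers.
- The arm moves only by the tool apply_moves, never from a script. Its argument "plan" is text: rows parted by semicolons, each of 7 numbers parted by spaces: the shift along the tool's x, y, z in cm, then the turn, a rotation vector about the tool's x, y, z in degrees, then the closure, from 0 (fully open) to 1 (shut). A call has 1 to 20 rows; each row shifts and turns the pose as measured when the row begins, along the tool's axes as they then stand; what a row does not reach is not made up. A row lasts 1/10 s, in which the tool goes at most 50 mm and 8.59 degrees, less where a joint would pass 70% of its speed; a pose out of reach is approached as far as the arm can. A call is refused whole if a number of a shift passes 5 or a number of a turn 8.59, either way. A call with a gripper value outside its range is refused whole. The fingers move at their own pace and stop on an object; "squeeze" is the grip in N (left out, the last holds). Time passes only in rows, so rows that do not move let the fingers close. It gives the time, the measured TCP pose, the force and the opening at its end, in the units of the state.
- r.sense(): the state, without advancing time (a new reading comes with each control period).
- r.grab_frame(name): name is "scene" or "top" or "wrist"; returns the picture (384x512x3 uint8, blue, green, red); there is no depth.
- r.get_calibration(name): a dict with "vertical_fov" (degrees; the focal length in pixels is half the picture's height over the tangent of half this angle, whatever the lens; pixels are square), "cx", "cy" (the principal point, pixels), "R" (3x3) and "t" (3): a world point X has camera coordinates R X + t; the wrist camera has in their place "hand_eye" (4x4, takes a point from camera to tool coordinates, whose origin is the TCP and whose axes are the tool frame's). Camera axes: x right, y down, z forward; pixel columns grow to the right and rows downward; lengths in mm; the calibration is good to about 2 mm. A picture is of the moment at which its call begins: read the wrist's pose just before it. get_calibration takes no time and is no camera call.
- r.sign_off(): hands the job in, once; it reports no verdict.
The state is a dict: "clock": time; "qpos": joint angles; "qvel": joint speeds; "joint_efforts": joint torques, N m; "eef_pos": TCP position; "tcp_rot": TCP orientation; "contact_force": force on the tool from outside, world axes, zero at the start; "wrist_torque": the same for the moment, N m; "opening": opening from 0.0 (shut) to 1.0 (fully open).
Only numpy, scipy, OpenCV 4.12 (cv2) and the standard library are available. Lean on these libraries where they do the work, as an engineer would, in place of code of your own. Each camera call takes 0.05 s, during which the arm holds its last target. There are 200 camera calls.

## Working session

There is one attempt and no reset: what is moved stays moved. The work goes in short steps, Python scripts to look and compute and a tool call to move; the robot and the scene stay as the last step left them, time stands still between calls to the robot, and variables do not carry over. Pictures are saved under pics/ and viewed, about 8 in all and at most 12, crops included, and the job is handed in when it is done.

Besides the shell and the picture viewer there is one more tool, called after "Emit:" as name(argument=value, ...) on one line, values as JSON. apply_moves: Moves the arm, as the interface text tells. Its arguments: {"type":"object","properties":{"plan":{"type":"string"},"squeeze":{"type":"number"}},"required":["plan"]}

```bash
mkdir -p pics
cat > h.py <<'E'
import numpy as np, cv2
from scipy.spatial.transform import Rotation as Ro
from rig import r
def K(c): 
    return 192/np.tan(np.radians(c["vertical_fov"])/2)
def pose():
    s=r.sense(); return np.array(s["eef_pos"]),np.array(s["tcp_rot"]),s
def cam(name,s=None):
    c=r.get_calibration(name)
    if name!="wrist": 
        R=np.array(c["R"]);t=np.array(c["t"]);return c,R,t
    s=s or r.sense()
    T=np.eye(4);T[:3,:3]=Ro.from_euler('xyz',s["tcp_rot"]).as_matrix();T[:3,3]=s["eef_pos"]
    M=np.linalg.inv(T@np.array(c["hand_eye"]));return c,M[:3,:3],M[:3,3]
def ray(cm,u,v):
    c,R,t=cm;f=K(c);d=R.T@np.array([(u-c["cx"])/f,(v-c["cy"])/f,1]);return -R.T@t,d
def onz(cm,u,v,z):
    o,d=ray(cm,u,v);return o+d*(z-o[2])/d[2]
def proj(cm,X):
    c,R,t=cm;p=R@np.array(X)+t;f=K(c);return np.array([c["cx"]+f*p[0]/p[2],c["cy"]+f*p[1]/p[2]])
E
python3 - <<'E'
from h import *
print(r.sense())
for n in("scene","top","wrist"):
    print(n,r.get_calibration(n)); cv2.imwrite(f"pics/{n}0.png",r.grab_frame(n))
a=cv2.imread("pics/scene0.png");b=cv2.imread("pics/top0.png")
E
```

```text
{'clock': 0.0, 'qpos': array([ 1.33360998e+00,  3.53682962e-01,  1.63412615e+00,  5.91287129e-06,
        1.15521074e+00, -2.40629490e-03]), 'qvel': array([-0.00151216,  0.00082982,  0.00020316,  0.00025509, -0.00058615,
       -0.0007582 ]), 'joint_efforts': array([ 9.00945452e-04, -6.05243325e+01, -3.42059970e+01,  2.08573538e-04,
        9.36608179e-03, -7.66707444e-05]), 'eef_pos': array([145.28304102, 607.38902103, 230.54335937]), 'tcp_rot': array([-1.57222351e+00,  8.84040788e-06, -2.34782449e-01]), 'contact_force': array([ 0.00997178, -0.58172151,  0.29040617]), 'wrist_torque': array([-0.03376685, -0.07301105, -0.01488586]), 'opening': 0.9994791109213541}
scene {'vertical_fov': 51.355769834023235, 'cx': 254.30645729005658, 'cy': 187.10680879547843, 'R': array([[-0.73061063,  0.68255753, -0.01798105],
       [ 0.38292112,  0.38779167, -0.83844442],
       [-0.56531365, -0.61946173, -0.54469041]]), 't': array([ 419.55540004,  -49.93589532, 1595.23183991])}
top {'vertical_fov': 48.90397368797926, 'cx': 251.574744447144, 'cy': 187.72429075093515, 'R': array([[ 0.01706551, -0.99980292,  0.01014308],
       [-0.99774744, -0.0176869 , -0.06470866],
       [ 0.06487531, -0.00901594, -0.99785265]]), 't': array([ -77.20235014,  497.90229992, 1435.99165641])}
wrist {'vertical_fov': 61.60518385290802, 'cx': 254.3113804311606, 'cy': 188.807175086248, 'hand_eye': array([[-7.36804780e-04,  9.54376526e-01,  2.98604928e-01,
        -7.57773978e+01],
       [-5.92266110e-05, -2.98605050e-01,  9.54376771e-01,
        -1.42701966e+02],
       [ 9.99999727e-01,  6.85504008e-04,  2.76538115e-04,
         9.78549552e-01],
       [ 0.00000000e+00,  0.00000000e+00,  0.00000000e+00,
         1.00000000e+00]])}
```

View pics/top0.png

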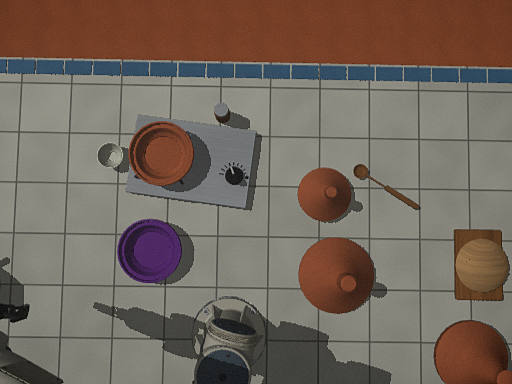

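View pics/scene0.png

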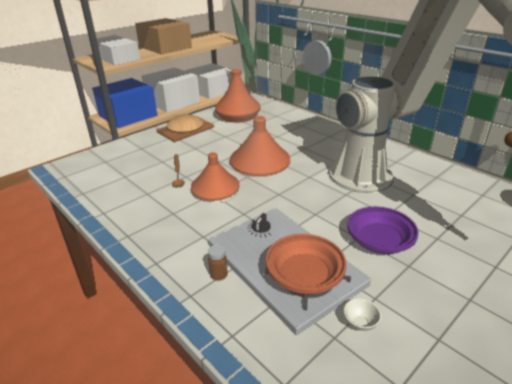

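Top view: candidates for the lid are the cones at (325,194), (337,275) and (473,357). The smallest, at (325,194), stands beside the spoon. Base candidates are the terracotta dish at (162,153) on the hob and the purple one at (150,250), a decoy. The dial is at (234,175).

Run:
```python
from h import *
im=cv2.imread("pics/top0.png");cm=cam("top");cs=cam("scene")
hsv=cv2.cvtColor(im,cv2.COLOR_BGR2HSV)
m=((hsv[...,0]<14)&(hsv[...,1]>120)&(hsv[...,2]>70)).astype(np.uint8)*255
m[:90]=0
for c in cv2.findContours(m,cv2.RETR_EXTERNAL,cv2.CHAIN_APPROX_NONE)[0]:
    if cv2.contourArea(c)<800: continue
    (x,y),ax,a=cv2.fitEllipse(cv2.convexHull(c))
    h=25 if x>250 else 85
    p=onz(cm,x,y,h);e=[np.linalg.norm(onz(cm,x+k/2,y,h)-onz(cm,x-k/2,y,h)) for k in ax]
    print(round(x,1),round(y,1),ax,p.round(1),np.round(e,1),"scene",proj(cs,p).round(1))
print("knob",onz(cm,331.5,191.5,156),"dial",onz(cm,234,176,68), "jar",onz(cm,221,105,95),"bowl",onz(cm,110,155,40))
a=cv2.resize(im[150:240,290:430],None,fx=4,fy=4,interpolation=cv2.INTER_CUBIC)
b=cv2.resize(im[105:215,115:265],None,fx=4,fy=4,interpolation=cv2.INTER_CUBIC)
w=max(a.shape[1],b.shape[1]);b=b[:240+200];
cv2.imwrite("pics/c1.png",cv2.resize(np.vstack([cv2.copyMakeBorder(k,0,0,0,w-k.shape[1],0) for k in(a[:,:],b)]),None,fx=.74,fy=.74))
```

```text
473.8 361.2 (73.02497100830078, 85.14901733398438) [ -70.1 -822.4   25. ] [245.8 286.6] scene [237.3 109. ]
335.4 274.7 (74.0997314453125, 75.56258392333984) [ 208.8 -357.    25. ] [251.1 256. ] scene [259.7 156.4]
323.9 193.9 (52.49665069580078, 52.92509841918945) [ 482.  -316.4   25. ] [180.  181.5] scene [214.8 184.7]
160.5 153.0 (63.824462890625, 64.63871765136719) [603.9 233.5  85. ] [209.4 212.1] scene [305.5 262.5]
knob [ 482.7345635  -316.26170498  156.        ] dial [533.8165304   -9.01459708  68.        ] jar [765.23739817  37.51454327  95.        ] bowl [600.28064814 413.43050862  40.        ]
```

View pics/c1.png

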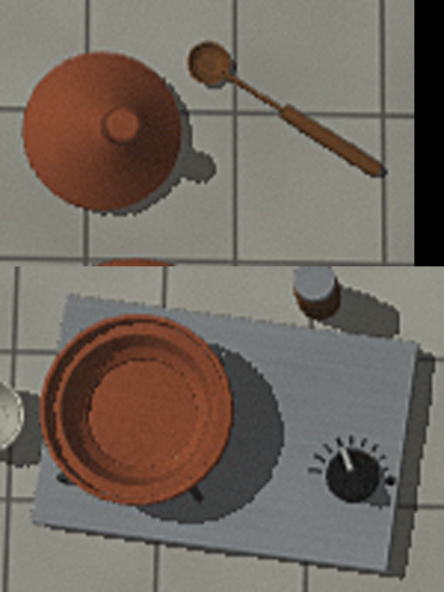

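The crop confirms the small cone by the spoon (181 mm rim measured). The base is about (604,233), and the dial is about 252 mm away at (534,-9), as it should be. The dial seems to be at click 6, with its white line at (345,460) and the off spot at (390,480). I'm moving towards the lid.

Emit:
apply_moves(plan="2.7 -0.3 -4.0 0 0 0 0;2.7 -0.3 -4.0 0 0 0 0;2.7 -0.3 -4.0 0 0 0 0;2.7 -0.3 -4.0 0 0 0 0;2.7 -0.3 -4.0 0 0 0 0;2.7 -0.3 -4.0 0 0 0 0;2.7 -0.3 -4.0 0 0 0 0;2.7 -0.3 -4.0 0 0 0 0;2.7 -0.3 -4.0 0 0 0 0;2.7 -0.3 -4.0 0 0 0 0;2.7 -0.3 -4.0 0 0 0 0;2.7 -0.3 -4.0 0 0 0 0;2.7 -0.3 -4.0 0 0 0 0;2.7 -0.3 -4.0 0 0 0 0;2.7 -0.3 -4.0 0 0 0 0;2.7 0 -4.0 0 0 0 0;2.7 0 -4.0 0 0 0 0;2.7 0 -4.0 0 0 0 0", squeeze=40)

```text
clock: 1.95
eef_pos: [456.5, -229.9, 277.3]
tcp_rot: [-1.57, -0.008, -0.227]
contact_force: [1.1, -0.2, 0.7]
opening: 0.997
```

Run:
```python
from h import *
s=r.sense();im=r.grab_frame("wrist");cm=cam("wrist",s)
cv2.imwrite("pics/w1.png",im);print(s["eef_pos"],s["tcp_rot"],s["qpos"].round(2))
for z in(25,156):print(proj(cm,[482.5,-316.3,z]))
```

```text
[ 456.45533378 -229.8722951   277.29805986] [-1.56971938 -0.00755908 -0.22688548] [-0.47  0.13  1.82  0.    1.18 -1.82]
[192.09661444 185.0509413 ]
[165.31019614 228.23624433]
```

View pics/w1.png

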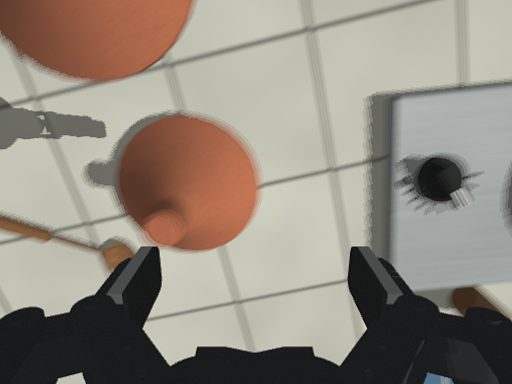

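Wrist view: the knob is at about (165,226), against a predicted (165,228), so the position agrees. Next I go above it and re-check.

Emit:
apply_moves(plan="1.5 0 -2.6 0 0 0 0;1.5 0 -2.6 0 0 0 0;1.5 2 -2.6 0 0 0 0;0 3 0 0 0.4 0 0;0 1 0 0 0 0 0;0 0 0 0 0 0 0")

```text
clock: 2.6
eef_pos: [486.7, -329.8, 215.1]
tcp_rot: [-1.573, -0.01, -0.24]
contact_force: [-0.4, 0.9, 0.4]
opening: 0.997
```

Run:
```python
from h import *
r.grab_frame("wrist")
s=r.sense();im=r.grab_frame("wrist");cm=cam("wrist",s)
cv2.imwrite("pics/w2.png",im);print(s["eef_pos"],s["tcp_rot"])
hsv=cv2.cvtColor(im,cv2.COLOR_BGR2HSV)
m=((hsv[...,0]<14)&(hsv[...,1]>110)&(hsv[...,2]>60)).astype(np.uint8)*255
c=max(cv2.findContours(m,cv2.RETR_EXTERNAL,cv2.CHAIN_APPROX_NONE)[0],key=cv2.contourArea)
print(cv2.boundingRect(c))
for z in(14,25,120,152,156):print(z,proj(cm,[482.5,-316.3,z]))
g=onz(cm,254,300,156);print(g)
```

```text
[ 486.80517043 -329.59915064  215.78406721] [-1.57350768 -0.01051598 -0.23938656]
(178, 62, 175, 173)
14 [264.84069963 152.27872411]
25 [265.13890859 154.38262849]
120 [268.76294515 179.95069468]
152 [270.66261249 193.35310374]
156 [270.93817516 195.29723549]
[ 559.67306807 -346.6537719   156.        ]
```

View pics/w2.png

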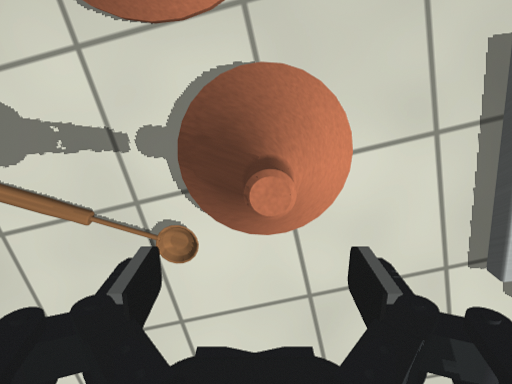

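Knob top at (270,193), against a predicted (271,195): the lid is about (481,-316). I'm shifting and going down with the jaws open.

Emit:
apply_moves(plan="-0.5 0 0.6 0 0 0.6 0;-0.4 0 0.6 0 0 0 0;0 2 0 0 0 0 0;0 2 0 0 0 0 0;0 2 0 0 0 0 0;0 1.5 0 0 0 0 0;0 0 0 0 0 0 0")

```text
clock: 3.4
eef_pos: [484.4, -312.2, 148.4]
tcp_rot: [-1.578, -0.013, -0.235]
contact_force: [0.1, -0.2, -0.5]
opening: 0.999
```

Emit:
apply_moves(plan="-0.2 1 -0.4 0.4 0 0.7 0;0 0.9 0 0 0 0 0;0 0.6 0 0 0 0 0;0 0 0 0 0 0 0")

```text
clock: 3.8
eef_pos: [482.8, -316.0, 124.8]
tcp_rot: [-1.572, -0.003, -0.234]
contact_force: [0.4, 0.3, 0.3]
opening: 1.004
```

Emit:
apply_moves(plan="-0.2 0.3 0 0 0 0 0;0 0 0 0 0 0 0.3;0 0 0 0 0 0 0.5;0 0 0 0 0 0 0.7;0 0 0 0 0 0 1;0 0 0 0 0 0 1;0 0 0 0 0 0 1;0 0 0 0 0 0 1", squeeze=45)

```text
clock: 4.6
eef_pos: [481.2, -316.1, 122.6]
tcp_rot: [-1.572, -0.005, -0.234]
contact_force: [0.1, -0.6, 0.0]
opening: 0.409
```

Emit:
apply_moves(plan="0 -1 0 0 0 0 1;0 -2 0 0 0 0 1;0 -3 0 0 0 0 1;0 -3 0 0 0 0 1;0 -3 0 0 0 0 1;0 -1 0 0 0 0 1;0 0 0 0 0 0 1;0 0 0 0 0 0 1")

```text
clock: 5.4
eef_pos: [476.2, -312.3, 253.6]
tcp_rot: [-1.567, 0.008, -0.234]
contact_force: [-0.4, 0.0, -6.9]
opening: 0.403
```

```bash
python3 - <<'E'
from h import *
for n in("scene","wrist"): cv2.imwrite(f"pics/{n}3.png",r.grab_frame(n))
s=r.sense();print(s["eef_pos"],s["tcp_rot"],s["contact_force"],s["wrist_torque"],s["opening"])
E
python3 -c "
import cv2,numpy as np
cv2.imwrite('pics/c3.png',np.hstack([cv2.resize(cv2.imread('pics/scene3.png')[60:260,130:360],(460,400)),cv2.resize(cv2.imread('pics/wrist3.png'),(340,400))]))"
```

```text
[ 475.95609083 -312.11624959  252.99531372] [-1.56665836  0.0092929  -0.23361936] [-0.10885969  0.3904801  -6.34039987] [0.03975254 0.00792796 0.00910562] 0.4008309331715889
```

View pics/c3.png

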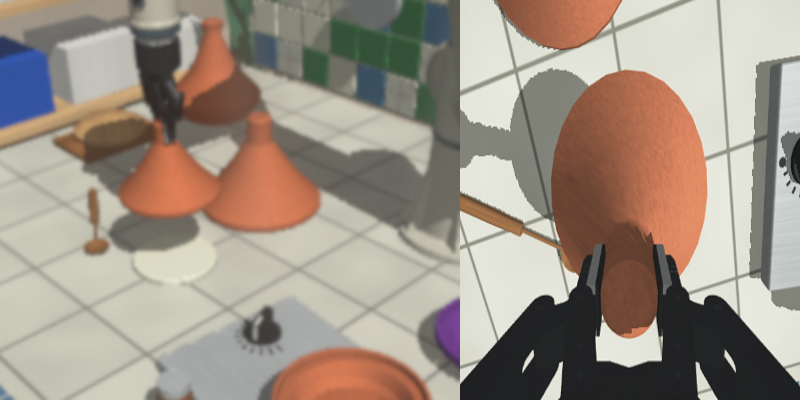

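The lid is held level and the trivet was left behind; the weight is about 6.4 N. I'm carrying it part way to view the base past the lid.

Emit:
apply_moves(plan="0 0 1.5 -0.2 0 -0.5 1;0 0 3 0 0 0 1;0 0 4 0 0 0 1;0 0 4 0 0 0 1;0 0 4 0 0 0 1;0 0 4 0 0 0 1;0 0 4 0 0 0 1;0 0 4 0 0 0 1;0 0 4 0 0 0 1;0 0 3 0 0 0 1;0 0 2 0 0 0 1;0 0 0.5 0 0 0 1;0 0 0 0 0 0 1;0 0 0 0 0 0 1")

```text
clock: 6.9
eef_pos: [557.0, 79.8, 236.2]
tcp_rot: [-1.57, 0.025, -0.235]
contact_force: [-0.6, 0.1, -6.9]
opening: 0.407
```

Run:
```python
from h import *
r.grab_frame("wrist");s=r.sense();im=r.grab_frame("wrist");cm=cam("wrist",s);cv2.imwrite("pics/w4.png",im);print(s["eef_pos"],s["tcp_rot"],s["opening"])
print(proj(cm,[604,232,95]),proj(cm,[534,-9,68]))
```

```text
[556.90251186  79.57789179 236.21509344] [-1.57024642  0.02465497 -0.23510553] 0.4048885693044301
[425.39111054 189.73925433] [161.108548   170.52208604]
```

View pics/w4.png

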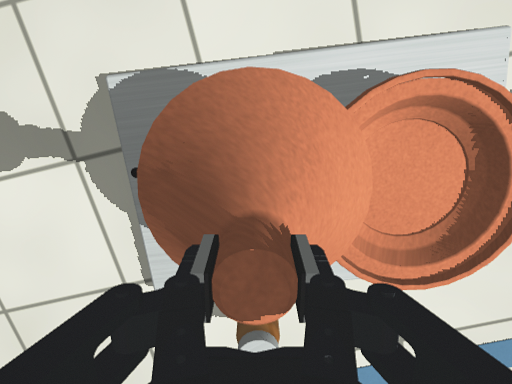

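Wrist view: the lid is held at centre and the base is to the right, with outer rim edges at v≈68 and v≈289. I'm fitting the rim circle by casting these edge pixels onto z=95.

Run:
```python
from h import *
from scipy.optimize import least_squares
s=r.sense();cm=cam("wrist",s);im=cv2.imread("pics/w4.png");hsv=cv2.cvtColor(im,cv2.COLOR_BGR2HSV)
m=((hsv[...,0]<14)&(hsv[...,1]>110)&(hsv[...,2]>40))
def fit(cm,pts,z):
    P=np.array([onz(cm,u,v,z)[:2] for u,v in pts])
    f=least_squares(lambda q:np.hypot(P[:,0]-q[0],P[:,1]-q[1])-q[2],[604,232,106],loss="soft_l1");return f.x.round(1),np.abs(f.fun).max().round(1),np.sqrt(2*f.cost/len(P)).round(2)
T=[];B=[]
for u in range(385,510,3):
    v=np.where(m[:,u])[0]; T.append((u,v.min()-.5)); B.append((u,v[v<305].max()+.5))
print(T[::8],B[::8])
for z in(90,95):print(z,fit(cm,T+B,z),"top only",fit(cm,T,z))
# top camera, same thing
im=cv2.imread("pics/top0.png");hsv=cv2.cvtColor(im,cv2.COLOR_BGR2HSV);m=((hsv[...,0]<14)&(hsv[...,1]>120)&(hsv[...,2]>60)).astype(np.uint8);m[:95]=0;m[:,250:]=0
c=max(cv2.findContours(m,cv2.RETR_EXTERNAL,cv2.CHAIN_APPROX_NONE)[0],key=cv2.contourArea)[:,0,:]
ct=cam("top");print("top",fit(ct,c,95))
# scene camera
im=cv2.imread("pics/scene0.png");hsv=cv2.cvtColor(im,cv2.COLOR_BGR2HSV);m=((hsv[...,0]<14)&(hsv[...,1]>120)&(hsv[...,2]>60)).astype(np.uint8);m[:225]=0;m[310:]=0;m[:,:250]=0
c=max(cv2.findContours(m,cv2.RETR_EXTERNAL,cv2.CHAIN_APPROX_NONE)[0],key=cv2.contourArea)[:,0,:]
c=c[c[:,1]<262]
print("scene",fit(cam("scene"),c,95))
```

```text
[(385, np.float64(80.5)), (409, np.float64(72.5)), (433, np.float64(68.5)), (457, np.float64(69.5)), (481, np.float64(74.5)), (505, np.float64(88.5))] [(385, np.float64(283.5)), (409, np.float64(289.5)), (433, np.float64(286.5)), (457, np.float64(279.5)), (481, np.float64(267.5)), (505, np.float64(247.5))]
90 (array([606.1, 233.2, 107.3]), np.float64(3.6), np.float64(0.63)) top only (array([611.6, 230.2, 113.2]), np.float64(0.7), np.float64(0.31))
95 (array([604. , 230.9, 105.4]), np.float64(3.5), np.float64(0.62)) top only (array([609.5, 227.9, 111.3]), np.float64(0.7), np.float64(0.31))
top (array([602.7, 230.9, 104. ]), np.float64(2.2), np.float64(0.88))
scene (array([605.4, 232.4, 102.9]), np.float64(3.1), np.float64(0.88))
```

The three views agree on the base being near (604,231). I'm moving over it and levelling.

Emit:
apply_moves(plan="0.1 0 2 0 0 -0.7 1;0.2 0 3 0 0 -0.7 1;0.2 0 4 0 0 0 1;0.2 0 3.5 0 0 0 1;0.2 0 2 0 0 0 1;0.1 0 1 0 0 0 1;0 0 0 0 0 0 1;0 0 0 0 0 0 1")

```text
clock: 7.8
eef_pos: [604.8, 222.9, 235.8]
tcp_rot: [-1.574, -0.0, -0.247]
contact_force: [-0.4, 0.1, -6.2]
opening: 0.403
```

Emit:
apply_moves(plan="-0.2 0 0.7 0.2 0 0 1;0 1 0.1 0 0 0 1;0 0.5 0 0 0 0 1;0 0 0 0 0 0 1;0 0 0 0 0 0 1")

```text
clock: 8.3
eef_pos: [603.8, 227.8, 219.0]
tcp_rot: [-1.572, 0.001, -0.25]
contact_force: [-0.5, -0.5, -6.0]
opening: 0.403
```

Run:
```python
from h import *
s=r.sense()
ims=[r.grab_frame(n) for n in("top","scene","wrist")]
for n,i in zip("tsw",ims): cv2.imwrite(f"pics/{n}5.png",i)
print(s["eef_pos"],s["tcp_rot"])
x,y,z=s["eef_pos"]
print(proj(cam("top"),[604,231.3,95]),proj(cam("scene"),[604,231.3,95]))
a=cv2.resize(ims[1][160:320,220:390],(425,400),interpolation=2);b=cv2.resize(ims[0][90:210,100:220],(360,400),interpolation=2)
cv2.imwrite("pics/c5.png",np.hstack([a,b]))
```

```text
[603.76789937 227.78187925 219.04227715] [-1.57233523e+00  9.59413586e-04 -2.49771112e-01]
[160.53145985 152.50137495] [305.01219588 259.29613951]
```

View pics/c5.png

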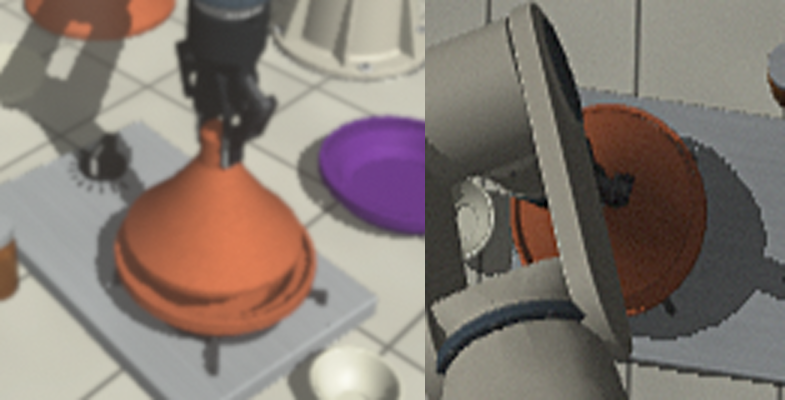

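The scene crop shows the lid concentric just above the base rim. I'll correct 3 mm in y and lower slowly.

Emit:
apply_moves(plan="-0.1 0 0.4 0 0 0 1;0 0.5 0 0 0 0 1;0 0.5 0 0 0 0 1;0 0.3 0 0 0 0 1;0 0 0 0 0 0 1")

```text
clock: 8.95
eef_pos: [604.3, 232.9, 205.8]
tcp_rot: [-1.571, -0.0, -0.249]
contact_force: [-0.3, -0.6, -6.2]
opening: 0.406
```

Emit:
apply_moves(plan="0 0.4 -0.1 0 0 0 1;0 0.4 0 0 0 0 1;0 0.2 0 0 0 0 1;0 0 0 0 0 0 1")

```text
clock: 9.35
eef_pos: [603.9, 231.6, 194.6]
tcp_rot: [-1.572, -0.0, -0.249]
contact_force: [0.4, 0.2, -6.2]
opening: 0.405
```

Emit:
apply_moves(plan="0 0.1 0 0 0 0 1;0 0.1 0 0 0 0 1;0 0 0 0 0 0 1")

```text
clock: 9.65
eef_pos: [604.2, 231.7, 193.9]
tcp_rot: [-1.571, -0.001, -0.249]
contact_force: [-0.3, -0.2, -5.5]
opening: 0.403
```

Emit:
apply_moves(plan="0 0.2 0 0 0 0 1;0 0 0 0 0 0 1")

```text
clock: 9.85
eef_pos: [604.8, 232.0, 194.0]
tcp_rot: [-1.57, -0.003, -0.249]
contact_force: [0.3, 1.0, -6.6]
opening: 0.408
```

Emit:
apply_moves(plan="0 0.4 0 0 0 0 1;0 0.1 0 0 0 0 1;0 0 0 0 0 0 1")

```text
clock: 10.15
eef_pos: [605.8, 232.4, 193.8]
tcp_rot: [-1.568, -0.006, -0.25]
contact_force: [-0.9, -0.8, -5.7]
opening: 0.406
```

Stopped at z≈193.8, against 193.6 expected for seated, so it's in contact. Releasing.

Emit:
apply_moves(plan="0 0 0 0 0 0 0.5;0 0 0 0 0 0 0.4;0 0 0 0 0 0 0.2;0 0 0 0 0 0 0;0 0 0 0 0 0 0;0 0 0 0 0 0 0")

```text
clock: 10.75
eef_pos: [607.5, 233.1, 193.8]
tcp_rot: [-1.566, -0.009, -0.25]
contact_force: [-0.6, -0.6, 0.2]
opening: 1.0
```

Emit:
apply_moves(plan="0 -1 0 0 0 0 0;0 -2 0 0 0 0 0;0 -3 0 0 0 0 0;0 -3 0 0 0 0 0;0 -2 0 0 0 0 0;0 0 -3 0 0 0 0;0 0 -4 0 0 0 0;0 0 -4 0 0 0 0;0 0 -4 0 0 0 0;0 0 -3 0 0 0 0;0 0 0 0 0 0 0;0 0 0 0 0 0 0")

```text
clock: 11.95
eef_pos: [561.5, 53.6, 316.6]
tcp_rot: [-1.562, -0.017, -0.248]
contact_force: [0.0, 0.2, 0.6]
opening: 0.997
```

Run:
```python
from h import *
s=r.sense();ims=[r.grab_frame(n) for n in("wrist","scene","top")]
for n,i in zip("wst",ims): cv2.imwrite(f"pics/{n}6.png",i)
print(s["eef_pos"],s["tcp_rot"],s["contact_force"])
cm=cam("wrist",s)
for X in([604,231.5,85],[604,231.5,227],[604,231.5,95],[534,-9,68]):print(X,proj(cm,X),proj(cam("scene"),X),proj(cam("top"),X))
a=cv2.resize(ims[1][160:310,220:390],(400,353),interpolation=2);b=cv2.resize(ims[0],(400,353))
cv2.imwrite("pics/c6.png",np.hstack([a,b]))
```

```text
[561.46987712  53.63120638 316.55893528] [-1.5619794  -0.01670035 -0.24763359] [0.00300925 0.24173941 0.61213642]
[604, 231.5, 85] [406.87042597 150.02019047] [304.87725571 262.11074358] [161.09406825 152.95023763]
[604, 231.5, 227] [492.57650232 187.43313334] [307.80794918 219.80553433] [151.29723536 145.88517206]
[604, 231.5, 95] [410.86196801 151.76260292] [305.06962539 259.33384472] [160.47008241 152.50024518]
[534, -9, 68] [196.02061192 140.14330169] [261.28242517 216.86681744] [233.99669719 175.94492315]
```

View pics/c6.png

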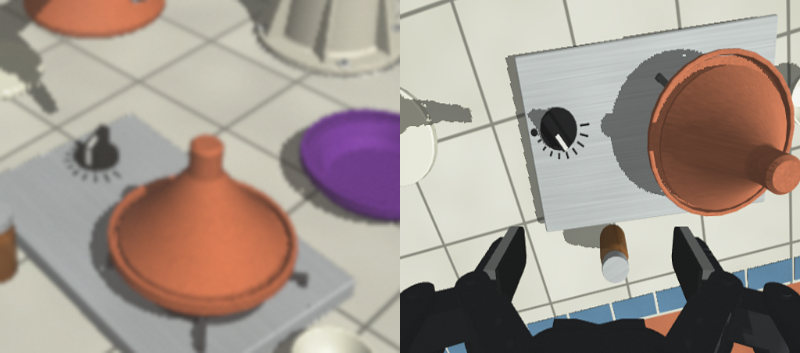

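The scene and wrist views show the lid seated evenly inside the rim. Next I measure the dial from the wrist picture.

Run:
```python
from h import *
s=r.sense();cm=cam("wrist",s);im=cv2.imread("pics/w6.png")
x0,y0=160,100;p=im[y0:190,x0:260]
g=cv2.cvtColor(p,cv2.COLOR_BGR2GRAY);dk=(g<60).astype(np.uint8)
n,l,st,ce=cv2.connectedComponentsWithStats(dk)
for i in range(1,n):
    if st[i,4]>12:
        c=ce[i]+[x0,y0];print(st[i],c.round(1),"z30",onz(cm,*c,30)[:2].round(1),"z39",onz(cm,*c,39)[:2].round(1))
cv2.imwrite("pics/d7.png",cv2.resize(p,None,fx=6,fy=6,interpolation=cv2.INTER_NEAREST))
```

```text
[  20   17   46   48 1567] [202.  138.7] z30 [538.8  -7.5] z39 [537.7  -5.8]
[ 8 41  8  7 46] [171.4 143.9] z30 [535.6 -49.1] z39 [534.5 -46.5]
[71 45  9  4 15] [235.  146.7] z30 [559.9  32.2] z39 [558.3  33. ]
```

View pics/d7.png

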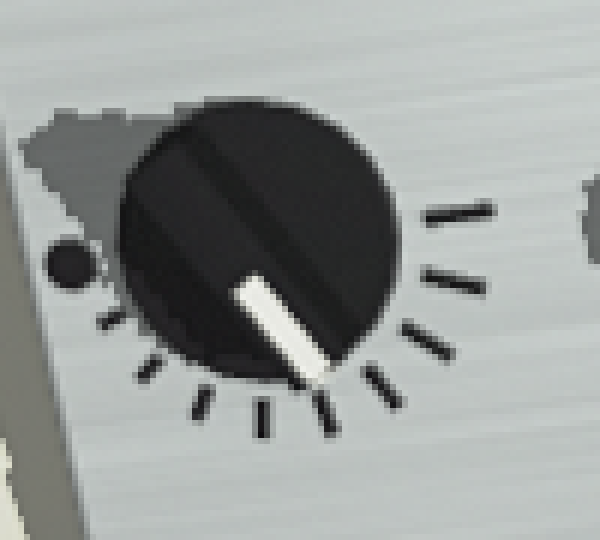

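Crop: off spot at (72,264), then ticks 1 to 9 going round to (460,214). The white line runs from (250,285) to (318,375). I'll compute the angles on the proper planes.

Run:
```python
from h import *
from scipy.optimize import least_squares
s=r.sense();cm=cam("wrist",s)
W=lambda p,z:onz(cm,160+p[0]/6-.5,100+p[1]/6-.5,z)[:2]
tk=[(72,264),(112,318),(150,368),(203,402),(263,418),(328,413),(383,388),(428,342),(455,282),(460,214)]
P=np.array([W(p,30) for p in tk])
# axis from tick bearings: spacing 20deg, tick k at th0+20k
def f(q):
    a=np.arctan2(P[:,1]-q[1],P[:,0]-q[0]);return np.angle(np.exp(1j*(a-q[2]-np.radians(20)*np.arange(10))))
q=least_squares(f,[535,-8,-1.6]).x;print("axis",q.round(2),np.degrees(f(q)).round(1),"r",np.hypot(*(P-q[:2]).T).round(1))
a,b=W((250,285),68),W((318,375),68);d=b-a;th=np.arctan2(d[1],d[0]);print("line",a,b,np.degrees(th),"dial",np.degrees(th-q[2])/20, "target yaw",q[2]+1.0472)
print("end bearing",np.degrees(np.arctan2(*(b-q[:2])[::-1])-q[2])/20, "dist burner",np.hypot(*(q[:2]-[604,231.5])),s["qpos"])
```

```text
axis [540.18  -5.93  -1.69] [ 0.2 -0.2 -0.   0.1 -0.2  0.6 -0.3 -0.1 -0.   0.1] r [43.1 39.  39.8 40.2 40.9 41.7 42.4 42.7 43.3 43.9]
line [543.6289966   -4.27030159] [565.00681781   3.83386934] 20.761340452632904 dial 5.882990602726258 target yaw -0.6439973696032442
end bearing 5.918771591962523 dist burner 245.86124457065065 [ 0.09286655  0.17696495  1.6777167   0.00283686  1.26890013 -1.23320982]
```

Emit:
apply_moves(plan="-0.2 0 -2 -0.5 0 1 0;-0.4 0 -2.5 0 0 0 0;-0.2 0 -2 0 0 0 0;0 1 0 0 -7.5 0 0;0 2 0 0 -7.5 0 0;0 3 0 0 -7.5 0 0;0 2 0 0 -7.5 0 0;0 2 0 0 -7.5 0 0;0 1 0 0 0 0 0;0 0 0 0 0 0 0;0 0 0 0 0 0 0")

```text
clock: 13.2
eef_pos: [542.1, 2.9, 202.5]
tcp_rot: [-1.569, -0.001, 0.442]
contact_force: [-0.6, -0.1, 1.0]
opening: 1.004
```

Run:
```python
from h import *
r.grab_frame("wrist");s=r.sense();im=r.grab_frame("wrist");cm=cam("wrist",s)
cv2.imwrite("pics/w8.png",im)
print(s["eef_pos"],s["tcp_rot"],proj(cm,[538,-7,30]).round(),proj(cm,[538,-7,68]).round())
u,v=proj(cm,[538,-7,39]).astype(int);x0,y0=max(u-70,0),max(v-70,0);print(x0,y0)
cv2.imwrite("pics/d8.png",cv2.resize(im[y0:y0+140,x0:x0+140],None,fx=4,fy=4,interpolation=2))
```

```text
[542.1596187    2.88542146 202.70686098] [-1.56888847e+00 -9.78080363e-04  4.42259270e-01] [246. 159.] [245. 168.]
176 90
```

View pics/d8.png

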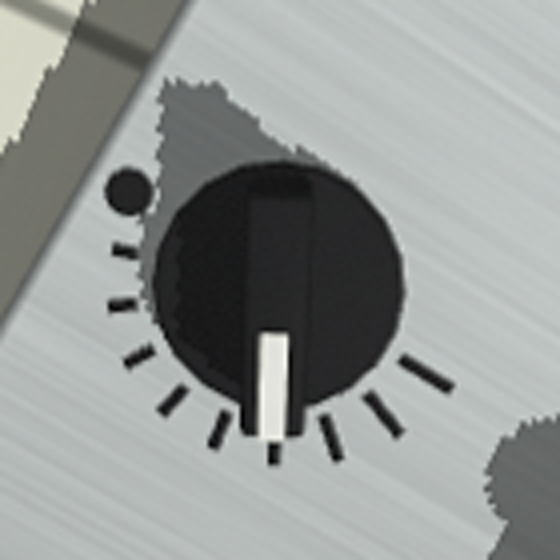

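Close crop: the line points at tick 6, and the bar centre sits where (538,-7) predicts. The bar's yaw is about 0.41. I'm centring and descending in two stages.

Emit:
apply_moves(plan="-0.4 0 -0.4 0 2 0 0;-0.4 2 -0.3 0 0 0 0;0 3 0 0 0 0 0;0 3 0 0 0 0 0;0 1 0 0 0 0 0;0 0 0 0 0 0 0")

```text
clock: 13.9
eef_pos: [542.4, -8.9, 116.8]
tcp_rot: [-1.574, -0.012, 0.392]
contact_force: [-0.9, 0.0, -0.6]
opening: 0.998
```

Emit:
apply_moves(plan="-0.3 1.5 0.3 0.2 -0.8 0.7 0;0 2 0 0 0 0 0;0 1.5 0 0 0 0 0;0 0.5 0 0 0 0 0;0 0 0 0 0 0 0")

```text
clock: 14.4
eef_pos: [541.9, -7.4, 63.5]
tcp_rot: [-1.573, -0.005, 0.406]
contact_force: [0.2, 0.1, -0.4]
opening: 1.003
```

Emit:
apply_moves(plan="-0.4 0.6 0.2 0 0 0.3 0;0 0.6 0 0 0 0 0;0 0.2 0 0 0 0 0;0 0 0 0 0 0 0")

```text
clock: 14.8
eef_pos: [538.4, -7.0, 50.4]
tcp_rot: [-1.575, -0.001, 0.407]
contact_force: [-0.1, 0.1, -0.2]
opening: 0.997
```

Emit:
apply_moves(plan="0 0.4 0 0 0 0 0;0 0 0 0 0 0 0.4;0 0 0 0 0 0 0.6;0 0 0 0 0 0 0.75;0 0 0 0 0 0 1;0 0 0 0 0 0 1;0 0 0 0 0 0 1", squeeze=30)

```text
clock: 15.5
eef_pos: [539.3, -7.8, 47.0]
tcp_rot: [-1.576, -0.003, 0.407]
contact_force: [-0.1, -0.0, -2.2]
opening: 0.169
```

Bar gripped (opening 14 mm). Turning clockwise, halfway first.

Emit:
apply_moves(plan="0 0 0 0 5 0 1;0 0 0 0 6 0 1;0 0 0 0 6 0 1;0 0 0 0 6 0 1;0 0 0 0 6 0 1;0 0 0 0 0 0 1")

```text
clock: 16.1
eef_pos: [539.4, -7.8, 46.9]
tcp_rot: [-1.574, -0.005, -0.118]
contact_force: [-0.1, -0.6, -0.5]
opening: 0.169
```

Emit:
apply_moves(plan="0 0 0 0 6 0 1;0 0 0 0 6 0 1;0 0 0 0 6 0 1;0 0 0 0 6 0 1;0 0 0 0 5 0 1;0 0 0 0 0 0 1;0 0 0 0 0 0 1")

```text
clock: 16.8
eef_pos: [539.4, -7.9, 46.9]
tcp_rot: [-1.571, -0.006, -0.619]
contact_force: [-0.2, -1.7, -0.6]
opening: 0.173
```

Emit:
apply_moves(plan="0 0 0 0 1.2 0 1;0 0 0 0 0 0 1;0 0 0 0 0 0 0.6;0 0 0 0 0 0 0.3;0 0 0 0 0 0 0;0 0 0 0 0 0 0;0 -1 0 0 0 0 0;0 -3 0 0 0 0 0;0 -4 0 0 0 0 0;0 -4 0 0 0 0 0;0 -4 0 0 0 0 0;0 -1 0 0 0 0 0;0 0 0 0 0 0 0;0 0 0 0 0 0 0")

```text
clock: 18.2
eef_pos: [537.6, -6.9, 226.6]
tcp_rot: [-1.571, -0.006, -0.633]
contact_force: [-0.4, -0.3, -0.7]
opening: 1.002
```

Run:
```python
from h import *
s=r.sense();w=r.grab_frame("wrist");sc=r.grab_frame("scene");cm=cam("wrist",s)
cv2.imwrite("pics/w9.png",w);cv2.imwrite("pics/s9.png",sc);print(s["eef_pos"],s["tcp_rot"],s["contact_force"])
u,v=proj(cm,[538,-7,39]).astype(int);x0,y0=max(u-70,0),max(v-70,0);print(x0,y0)
cv2.imwrite("pics/c9.png",np.hstack([cv2.resize(w[y0:y0+140,x0:x0+140],(400,400),interpolation=2),cv2.resize(sc[170:320,200:380],(400,400),interpolation=2)]))
```

```text
[537.58026537  -6.88716619 226.60433818] [-1.57051855 -0.00622458 -0.63267864] [-0.42582697 -0.27595361 -0.70197897]
183 93
```

View pics/c9.png

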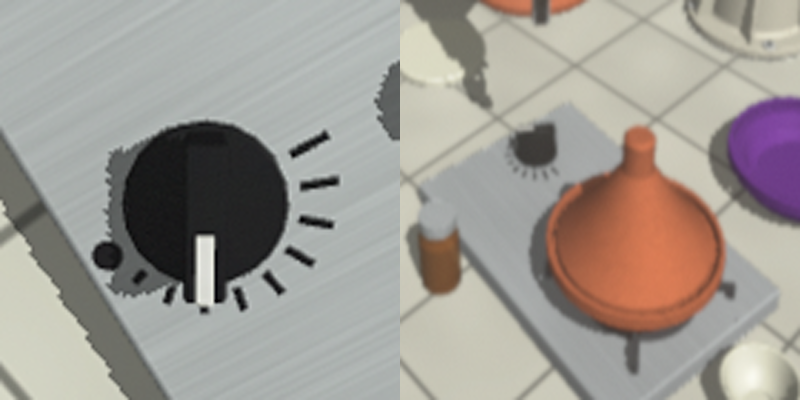

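The line points at tick 3: the spot and ticks 1 and 2 are on its left, and six ticks are on its right. The lid is seated level and nothing is touched, so I'm handing in.

```bash
python3 -c "
from rig import r
print(r.sign_off())"
```

```text
the job is handed in; nothing more can be done
None
```

The lid is on the tagine base and the flame dial is at position 3. I handed the job in at about 18 s on the robot's clock; no verdict is reported.

- **Lid:** I picked the smallest of the three cone lids off the trivet, lowered it slowly onto the base and let go. The tool stopped at z = 193.8 mm, where 193.6 mm was expected for a seated lid. After release, the last pictures show it level and even inside the raised rim.
- **Dial:** It started in click 6. I turned it 60 degrees clockwise and released it at about 1.06 rad by the tool's yaw, where click 3 is 1.047. The last close crop shows the white line on the third tick, and the dial never came near off.
- **Bystanders:** I never went near the jar, spoon or salt bowl. The jar and bowl look undisturbed in the last view; I did not measure them or look at the spoon again. The gripper was open and about 16 cm above the dial when I handed in.
- **Disagreements:** While lowering the lid, the wrist force never showed the weight transferring before release, so I judged contact by height and by the tool no longer going down. My dial-centre estimates differed by about 6 mm until the close view settled on (538, -7).

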